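Find the tired spring plunger and rack it with the rejects

TASK

One of the four spring plungers in the long stand has a tired spring. Working along the stand from the left end to the right, press each plunger's button in turn with the same light push and note which one gives far more than the others; then pull that one out and stand it fully home in the empty hole of the short two-hole stand, leaving all the other plungers standing in their holes.

Things in the scene. Friction and masses are not known exactly. Their poses are not given: they have to be found in the camera images.
- long_stand: long grey block, fixed, 52 x 224 x 56 mm high, with a row of four round holes along its y axis, 56 mm apart, all filled. Holes 26.5 mm wide, 46 mm deep (floor 10 mm above the bench). Origin at the centre of its underside; y runs along the row to the left seen from the robot, x away from the robot. Low steel feet at the ends
- long_stand_hole0 (a point): centre of the mouth of hole 0 of the long stand, 56 mm above the bench (0 is the left-hand one seen from the robot, 3 the right-hand one)
- long_stand_hole1 (a point): centre of the mouth of hole 1 of the long stand, 56 mm above the bench (0 is the left-hand one seen from the robot, 3 the right-hand one)
- long_stand_hole2 (a point): centre of the mouth of hole 2 of the long stand, 56 mm above the bench (0 is the left-hand one seen from the robot, 3 the right-hand one)
- long_stand_hole3 (a point): centre of the mouth of hole 3 of the long stand, 56 mm above the bench (0 is the left-hand one seen from the robot, 3 the right-hand one)
- short_stand: short grey plastic block like the long one, fixed, 52 x 112 mm and 56 mm high, with only two holes of the same size 56 mm apart along its y axis; the right-hand one is filled, the left-hand one is empty. Origin at the centre of its underside, axes as for the long stand
- short_stand_hole0 (a point): centre of the mouth of the left-hand, empty hole of the short stand, 56 mm above the bench
- short_stand_hole1 (a point): centre of the mouth of the right-hand, filled hole of the short stand, 56 mm above the bench
- plunger_a: upright spring plunger: steel cylinder 24 mm across, 110 mm tall, foot chamfered, with a brass button 16 mm across standing 14 mm above its top (124 mm in all). Loose, 0.17 kg. Origin at the centre of the foot, z up. Stands in a hole of the long stand (which one varies), foot on the hole floor, 64 mm of the cylinder above the block. All look alike
- plunger_a_button (a joint): how far the button of plunger_a is pressed in, m: 0 out, 0.010 fully in; it springs back. Under a press of 5 to 6 N a sound plunger goes in 2 to 3 mm (sound springs need about 17 N to bottom); the one with the tired spring goes fully in under about 2 N
- plunger_b: upright spring plunger: steel cylinder 24 mm across, 110 mm tall, foot chamfered, with a brass button 16 mm across standing 14 mm above its top (124 mm in all). Loose, 0.17 kg. Origin at the centre of the foot, z up. Stands in a hole of the long stand (which one varies), foot on the hole floor, 64 mm of the cylinder above the block. All look alike
- plunger_b_button (a joint): how far the button of plunger_b is pressed in, m: 0 out, 0.010 fully in; it springs back. Under a press of 5 to 6 N a sound plunger goes in 2 to 3 mm (sound springs need about 17 N to bottom); the one with the tired spring goes fully in under about 2 N
- plunger_c: upright spring plunger: steel cylinder 24 mm across, 110 mm tall, foot chamfered, with a brass button 16 mm across standing 14 mm above its top (124 mm in all). Loose, 0.17 kg. Origin at the centre of the foot, z up. Stands in a hole of the long stand (which one varies), foot on the hole floor, 64 mm of the cylinder above the block. All look alike
- plunger_c_button (a joint): how far the button of plunger_c is pressed in, m: 0 out, 0.010 fully in; it springs back. Under a press of 5 to 6 N a sound plunger goes in 2 to 3 mm (sound springs need about 17 N to bottom); the one with the tired spring goes fully in under about 2 N
- plunger_d: upright spring plunger: steel cylinder 24 mm across, 110 mm tall, foot chamfered, with a brass button 16 mm across standing 14 mm above its top (124 mm in all). Loose, 0.17 kg. Origin at the centre of the foot, z up. Stands in a hole of the long stand (which one varies), foot on the hole floor, 64 mm of the cylinder above the block. All look alike
- plunger_d_button (a joint): how far the button of plunger_d is pressed in, m: 0 out, 0.010 fully in; it springs back. Under a press of 5 to 6 N a sound plunger goes in 2 to 3 mm (sound springs need about 17 N to bottom); the one with the tired spring goes fully in under about 2 N
- plunger_old: upright spring plunger: steel cylinder 24 mm across, 110 mm tall, foot chamfered, with a brass button 16 mm across standing 14 mm above its top (124 mm in all). Loose, 0.17 kg. Origin at the centre of the foot, z up. Rejected earlier; it stands in the right-hand hole of the short stand and stays there

How it is judged:
By the outcome, as a careful person would: the job done as asked, in the order asked, and still so for the second after the job is handed in, with the robot touching nothing.
It also fails if it takes over 64 s, if anything falls off the work surface, if the arm or the gripper's body presses on something with over 40 N, if the wrist force passes 120 N, or if a joint passes its speed limit or range.

ROBOT

A 6-joint arm with a two-finger parallel gripper is mounted at the origin on a cart in front of the work surface, level with it; the furniture and walls round the work are solid. World frame = base frame: x ahead of the robot, y to its left, z up, the work surface at z = 0. Lengths are in m, angles in rad, forces in N, time in s.
With the tool pointing down it reaches from about 0.225 to 0.875 m from the base axis. Payload 3.4 kg.
Tool frame: the origin (TCP) lies midway between the tips of the shut fingers; the grasp point (between the pads) lies 19 mm behind it; x points along the fingers, z is the direction in which the jaws open and shut, and the axes are right-handed (so a half turn about x gives the same grasp; the last joint's range is limited). The gripper opens to 85 mm and grips with 20 to 120 N. Pads are 22 mm wide; open, the fingers measure 114 mm over their backs; the gripper's body (76 mm by 85 mm) begins 54 mm behind the grasp point. The pads swing forward as they close: fully open they stand 13 mm farther back than shut.
Start: joints at [-1.462, 0.276, 1.505, -0, 1.361, -0.121], TCP at [0.131, -0.56, 0.231] pointing down, gripper open.
Joint ranges: [-2.89, 2.89], [-0.75, 2.08], [0.22, 2.7], [-1.18, 4.32], [0.11, 2.71], [-2.7, 2.7]. Speed limits (rad/s): [2.57, 2.57, 3.14, 3.14, 3.14, 3.14].

INTERFACE

Orientations are given as a unit quaternion [w, x, y, z].
In Python, from rig import manip, eyes gives the robot as it stands. The module is installed in compiled form; this text tells all that it offers.
- The arm moves only by the shell command python3 -m crank 'ROWS' [FORCE]. ROWS is JSON, a list of rows, each a list of 7 numbers: the shift along the tool's x, y, z in cm, then the turn, a rotation vector about the tool's x, y, z in degrees, then the finger opening in cm, from 0 to 8.54. A call has 1 to 5 rows; each row is the pose to reach, as a shift and turn from the pose commanded when the call began, along the tool's axes at that moment; what a row does not reach only later rows make up. A row lasts 1/8 s, in which the tool goes at most 62.5 mm and 10.7 degrees, less where a joint would pass 70% of its speed; a pose out of reach is approached as far as the arm can. A call with a gripper value outside its range is refused whole. The fingers move at their own pace and stop on an object; FORCE is the grip in N (left out, the last holds). Time passes only in rows, so rows that repeat a pose let the fingers close. It gives the time, the measured TCP pose, the force and the opening at its end, in the units of the state.
- manip.get_state(): the state, without advancing time (a new reading comes with each control period).
- eyes.get_image(name): name is "side" or "top"; returns a dict with "color" (384x512x3 uint8, blue, green, red), "z_map" (384x512 float32, m along the optical axis (not along the pixel's ray), 0 where there is no reading), "vertical_fov" (degrees; the focal length in pixels is half the picture's height over the tangent of half this angle, whatever the lens; pixels are square), "cx", "cy" (the principal point, pixels), "dist" ([k1, k2, p1, p2, k3] as OpenCV has them; the pictures are not rectified), "eye" and "attitude" of the camera in the world. Camera axes: x right, y up, looking along -z (the intrinsics and any distortion apply to the point x, -y, -z); pixel columns grow to the right and rows downward; lengths in m; the calibration is good to about 2 mm. A picture is of the moment at which its call begins.
- manip.sign_off(): hands the job in, once; it reports no verdict.
The state is a dict: "clock": time; "qpos": joint angles; "qd": joint speeds; "effort": joint torques, N m; "position": TCP position; "ee_rot": TCP orientation; "contact_force": force on the tool from outside, world axes, zero at the start; "moment": the same for the moment, N m; "width": finger opening in m.
Only numpy, scipy, OpenCV 4.12 (cv2) and the standard library are available. Lean on these libraries where they do the work, as an engineer would, in place of code of your own. Each camera call takes 0.05 s, during which the arm holds its last target.

## Working session

There is one attempt and no reset: what is moved stays moved. The work goes in short steps, Python scripts to look and compute and a shell command to move; the robot and the scene stay as the last step left them, time stands still between calls to the robot, and variables do not carry over. Pictures are saved under pics/ and viewed, and the job is handed in when it is done.

```bash
mkdir -p pics
python3 - <<'E'
from rig import manip, eyes
import cv2
print(manip.get_state())
for n in("side","top"):
    d=eyes.get_image(n); cv2.imwrite(f"pics/{n}0.png",d["color"])
    print({k:v for k,v in d.items() if k not in("color","z_map")})
E
```

```text
{'clock': 0.0, 'qpos': array([-1.46199332e+00,  2.76587768e-01,  1.50616429e+00,  1.32866802e-05,
        1.36070264e+00, -1.21024837e-01]), 'qd': array([ 0.00066462,  0.00081059, -0.00215095,  0.00101365,  0.00183263,
       -0.00087802]), 'effort': array([ 8.86512589e-04, -4.16776371e+01, -2.45808917e+01, -5.01142824e-05,
        1.10864098e-02,  1.72839134e-05]), 'position': array([ 0.1309165 , -0.55933775,  0.23043143]), 'ee_rot': array([ 0.55357268,  0.43984389,  0.55449146, -0.43890074]), 'contact_force': array([ 0.64083793,  0.92875939, -0.05941886]), 'moment': array([ 0.02163476, -0.06918668, -0.01964016]), 'width': 0.08545437662924138}
{'vertical_fov': 47.05622878060896, 'cx': 254.57859927200548, 'cy': 191.51734298527592, 'dist': array([-0.03638099,  0.        ,  0.        ,  0.        ,  0.        ]), 'eye': array([0.29694582, 0.64205351, 0.79287814]), 'attitude': array([-0.12752017, -0.05309201,  0.39866281,  0.90663543])}
{'vertical_fov': 46.349269618020486, 'cx': 264.378288836784, 'cy': 202.3741054297009, 'dist': array([-0.18073546,  0.        ,  0.        ,  0.        ,  0.        ]), 'eye': array([ 0.42767834, -0.05893143,  1.18885374]), 'attitude': array([-0.69648796, -0.0230757 ,  0.02527814,  0.71675173])}
```

View pics/side0.png

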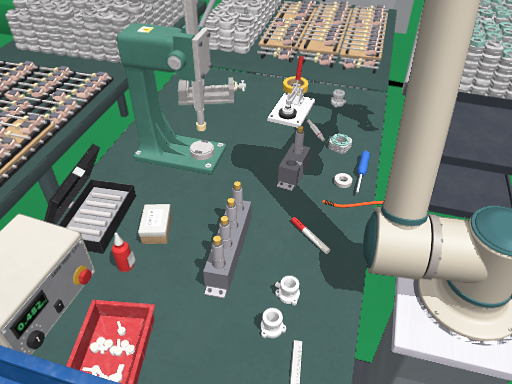

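View pics/top0.png

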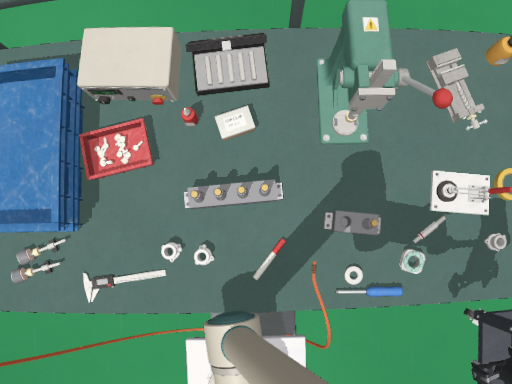

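```bash
cat > h.py <<'E'
from rig import manip, eyes
import cv2, numpy as np
from scipy.spatial.transform import Rotation as R
def cam(n):
    d=eyes.get_image(n); f=192/np.tan(np.radians(d["vertical_fov"])/2)
    d["K"]=np.array([[f,0,d["cx"]],[0,f,d["cy"]],[0,0,1.]])
    w,x,y,z=d["attitude"]; d["R"]=R.from_quat([x,y,z,w]).as_matrix(); return d
def ray(d,u,v):
    p=cv2.undistortPoints(np.array([[[u,v]]],float),d["K"],d["dist"])[0,0]
    return d["R"]@np.array([p[0],-p[1],-1])
def atz(d,u,v,z):
    r=ray(d,u,v); return d["eye"]+r*(z-d["eye"][2])/r[2]
def bydepth(d,u,v):
    return d["eye"]+ray(d,u,v)*d["z_map"][int(round(v)),int(round(u))]
def proj(d,P):
    c=(np.atleast_2d(P)-d["eye"])@d["R"]; c=c*[1,-1,-1]
    return cv2.projectPoints(c,np.zeros(3),np.zeros(3),d["K"],d["dist"])[0][:,0]
def crop(d,name,u0,v0,u1,v1,s):
    cv2.imwrite(f"pics/{name}.png",cv2.resize(d["color"][v0:v1,u0:u1],None,fx=s,fy=s,interpolation=cv2.INTER_CUBIC))
def cloud(d):
    v,u=np.mgrid[0:384,0:512]; p=cv2.undistortPoints(np.stack([u,v],-1).reshape(-1,1,2).astype(float),d["K"],d["dist"])[:,0]
    c=np.c_[p[:,0],-p[:,1],-np.ones(len(p))]*d["z_map"].reshape(-1,1)
    return (c@d["R"].T+d["eye"]).reshape(384,512,3)
E
python3 - <<'E'
from h import *
d=cam("top"); crop(d,"topl",175,165,295,225,6); crop(d,"tops",315,195,395,255,8)
for u,v in((195,195),(218,193),(242,190),(265,188),(374,223)): print(bydepth(d,u,v).round(4))
P=cloud(d)
m=(abs(P[...,2]-.056)<.004)
for a in((175,165,295,225),(315,195,395,255)):
    q=np.zeros_like(m); q[a[1]:a[3],a[0]:a[2]]=m[a[1]:a[3],a[0]:a[2]]
    X=P[q][:,:2].astype(np.float32); r=cv2.minAreaRect(X*1000); print(len(X),r, P[q][:,2].mean())
d=cam("side"); crop(d,"sidel",195,170,265,300,5); crop(d,"sides",265,115,325,195,8)
print(manip.get_state()["clock"])
E
```

```text
[0.5223 0.101  0.1313]
[0.5251 0.0456 0.1359]
[ 0.5307 -0.0113  0.1342]
[ 0.534  -0.0657  0.1326]
[ 0.4432 -0.3219  0.1362]
1307 ((530.344970703125, 19.28490447998047), (52.83382797241211, 224.6482696533203), 3.5831973552703857) 0.05614856724917003
601 ((446.84332275390625, -295.1500244140625), (109.851318359375, 52.370582580566406), 82.55139923095703) 0.0565723102211278
0.2
```

View pics/topl.png

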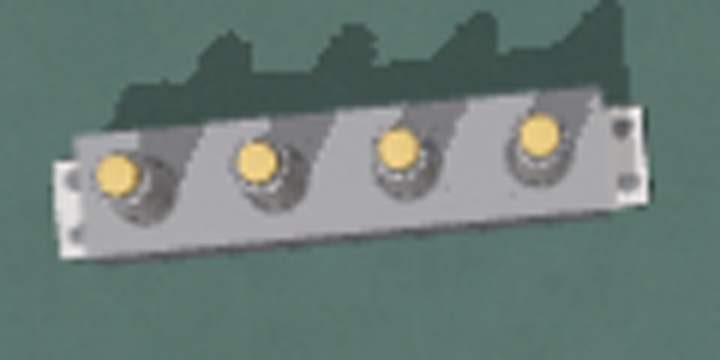

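View pics/tops.png

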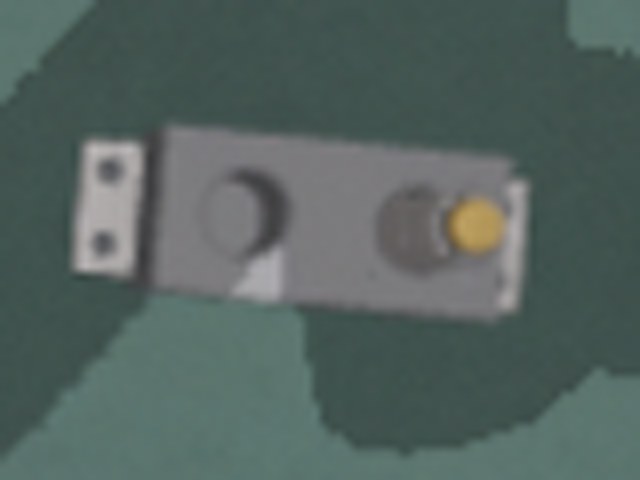

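View pics/sidel.png

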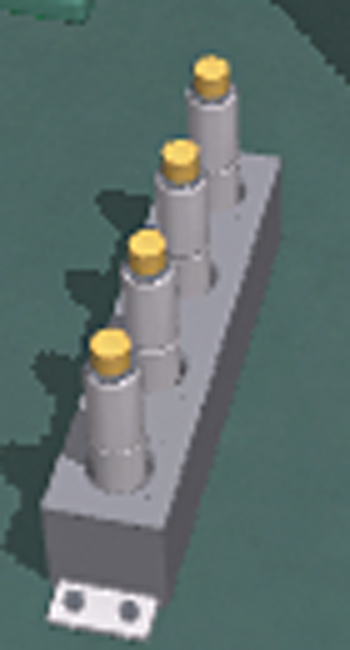

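View pics/sides.png

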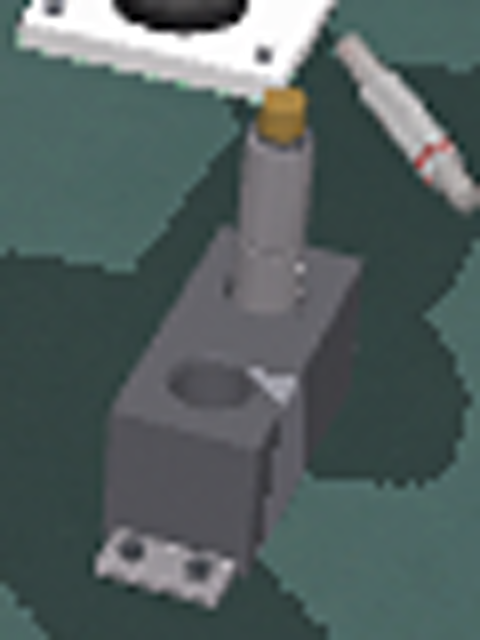

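Run:
```python
from h import *
t=cam("top"); s=cam("side")
o=-.5
T=[(118,175),(259,161),(400,149),(540,135)]; S=[(111,340),(147,240),(180,149),(212,66)]
c=np.array([.5303,.0193]);a=np.radians(3.58)
for i in range(4):
    print(i,atz(t,T[i][0]/6+175+o,T[i][1]/6+165+o,.134).round(4),atz(s,S[i][0]/5+195+o,S[i][1]/5+170+o,.134).round(4),(c+(84-56*i)/1000*np.array([-np.sin(a),np.cos(a)])).round(4))
a=np.radians(-7.45);c=np.array([.4468,-.2951])
for i in(0,1):print((c+(28-56*i)/1000*np.array([-np.sin(a),np.cos(a)])).round(4))
print(atz(t,246/8+315+o,214/8+195+o,.056),atz(s,212/8+265+o,385/8+115+o,.056))
print(atz(t,476/8+315+o,224/8+195+o,.134),atz(s,285/8+265+o,97/8+115+o,.134))
# short stand corners top face
for u,v in((165,125),(510,160),(495,320),(152,288)): print(atz(t,u/8+315+o,v/8+195+o,.056).round(4))
for u,v in((222,228),(362,262),(265,448),(110,415)): print(atz(s,u/8+265+o,v/8+115+o,.056).round(4))
st=manip.get_state();w,x,y,z=st["ee_rot"];print(R.from_quat([x,y,z,w]).as_matrix().round(3),st["clock"])
```

```text
0 [0.5253 0.1025 0.134 ] [0.525  0.1018 0.134 ] [0.5251 0.1031]
1 [0.5292 0.0465 0.134 ] [0.5291 0.0456 0.134 ] [0.5286 0.0472]
2 [ 0.5323 -0.0093  0.134 ] [ 0.533  -0.0103  0.134 ] [ 0.532  -0.0086]
3 [ 0.5363 -0.0646  0.134 ] [ 0.5361 -0.066   0.134 ] [ 0.5355 -0.0645]
[ 0.4504 -0.2673]
[ 0.4432 -0.3229]
[ 0.45128426 -0.26763186  0.056     ] [ 0.45053934 -0.26706807  0.056     ]
[ 0.44446653 -0.32250602  0.134     ] [ 0.44361413 -0.32556529  0.134     ]
[ 0.4803 -0.2427  0.056 ]
[ 0.4658 -0.354   0.056 ]
[ 0.4149 -0.347   0.056 ]
[ 0.4288 -0.2366  0.056 ]
[ 0.466 -0.354  0.056]
[ 0.4151 -0.3483  0.056 ]
[ 0.4269 -0.2399  0.056 ]
[ 0.4794 -0.2422  0.056 ]
[[-0.     0.974  0.228]
 [ 0.001  0.228 -0.974]
 [-1.     0.    -0.001]] 0.3
```

```bash
cat >> h.py <<'E'
def delta(x,y,z,hd):
    st=manip.get_state();w,a,b,c=st["ee_rot"];Rc=R.from_quat([a,b,c,w])
    h=np.radians(hd); tx=np.array([0,0,-1.]);tz=np.array([np.cos(h),np.sin(h),0]);ty=np.cross(tz,tx)
    Rt=R.from_matrix(np.c_[tx,ty,tz])
    print("t",round(st["clock"],2),"pos",st["position"].round(4),"F",st["contact_force"].round(2),"w",round(st["width"],4),"qpos",st["qpos"].round(2))
    print("shift cm",(Rc.inv().apply(np.array([x,y,z])-st["position"])*100).round(2),"rot deg",np.degrees((Rc.inv()*Rt).as_rotvec()).round(2))
E
python3 -c "
from h import *
delta(.5252,.1023,.200,3.6)"
```

```text
t 0.3 pos [ 0.131  -0.5597  0.231 ] F [-0.34 -0.2  -0.34] w 0.0854 qpos [-1.46  0.28  1.51  0.    1.36 -0.12]
shift cm [  3.14  53.47 -55.48] rot deg [-8.043e+01 -2.000e-02 -3.000e-02]
```

```bash
python3 -m crank '[[0,4.2,-4.3,-10,0,0,0],[0,8.4,-8.6,-20,0,0,0],[0,12.6,-12.9,-30,0,0,0],[0,16.8,-17.2,-40,0,0,0],[0,21,-21.5,-50,0,0,0]]' 20; python3 -c "
from h import *
delta(.5252,.1023,.200,3.6)"
```

```text
clock: 0.92
position: [0.2872, -0.3011, 0.2315]
ee_rot: [0.689, 0.162, 0.688, -0.163]
contact_force: [0.9, -1.0, -0.9]
width: -0.0
t 0.93 pos [ 0.2872 -0.3011  0.2315] F [ 0.87 -1.03 -0.87] w -0.0 qpos [-0.98  0.03  1.81  0.    1.3  -0.51]
shift cm [ 3.14 46.72  3.26] rot deg [-3.015e+01  5.000e-02  3.000e-02]
```

```bash
python3 -m crank '[[0,5.5,0.4,-10,0,0,0],[0,11,0.8,-20,0,0,0],[0,17,1.2,-30,0,0,0],[0,23,1.6,-30.1,0,0,0],[0,29,2,-30.1,0,0,0]]'; python3 -c "
from h import *
delta(.5252,.1023,.170,3.6)"
```

```text
clock: 1.55
position: [0.4361, -0.0512, 0.2316]
ee_rot: [0.707, -0.02, 0.706, 0.02]
contact_force: [0.5, -1.8, 0.3]
width: 0.0003
t 1.55 pos [ 0.4361 -0.0512  0.2316] F [ 0.54 -1.84  0.34] w 0.0003 qpos [-0.28  0.07  1.77 -0.    1.3  -0.33]
shift cm [ 6.16 14.82  9.77] rot deg [-0.32  0.06  0.05]
```

```bash
python3 -m crank '[[1.5,5,3.5,-0.3,0,0,0],[3,10,7,-0.3,0,0,0],[5,14.8,9.8,-0.3,0,0,0],[6.2,14.8,9.8,-0.3,0,0,0],[6.2,14.8,9.8,-0.3,0,0,0]]'
python3 - <<'E'
from h import *
d=cam("side"); crop(d,"s1",170,120,290,300,3.3)
delta(.5252,.1023,.134,3.6)
E
```

```text
clock: 2.17
position: [0.5233, 0.1001, 0.168]
ee_rot: [0.705, -0.023, 0.708, 0.022]
contact_force: [0.4, -0.7, -0.2]
width: -0.0001
t 2.23 pos [0.5238 0.0995 0.169 ] F [-0.53  0.19  0.39] w 0.0002 qpos [ 0.06  0.26  1.69 -0.    1.19 -0.  ]
shift cm [3.5  0.27 0.16] rot deg [-0.05 -0.1   0.04]
```

View pics/s1.png

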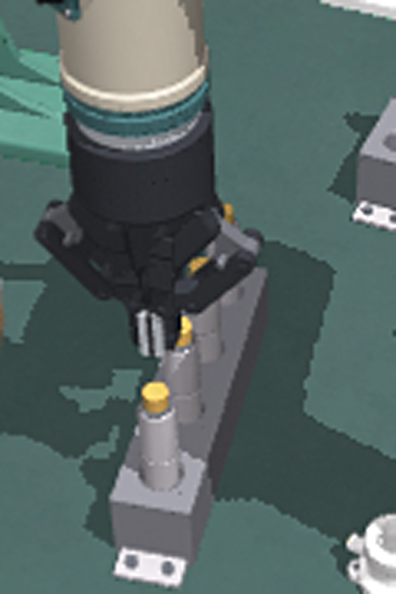

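```bash
python3 -m crank '[[1.5,0.25,0.15,0,0,0,0],[3,0.25,0.15,0,0,0,0],[3.3,0.25,0.15,0,0,0,0],[3.3,0.25,0.15,0,0,0,0]]'
python3 - <<'E'
from h import *
delta(.5252,.1023,.134,3.6)
E
python3 -m crank '[[0.2,0,0,0,0,0,0],[0.2,0,0,0,0,0,0]]';python3 -m crank '[[0.1,0,0,0,0,0,0],[0.1,0,0,0,0,0,0]]'
```

```text
clock: 2.72
position: [0.5258, 0.1026, 0.1359]
ee_rot: [0.707, -0.022, 0.707, 0.022]
contact_force: [0.4, 0.6, -0.7]
width: 0.0002
t 2.73 pos [0.5258 0.1026 0.1359] F [ 0.43  0.59 -0.7 ] w 0.0002 qpos [ 0.06  0.29  1.74 -0.    1.12  0.  ]
shift cm [ 0.19 -0.03 -0.06] rot deg [-0.07 -0.04  0.01]
clock: 2.98
position: [0.5261, 0.103, 0.1345]
ee_rot: [0.707, -0.022, 0.707, 0.022]
contact_force: [-0.3, 0.2, -0.0]
width: 0.0002
clock: 3.22
position: [0.5261, 0.103, 0.1334]
ee_rot: [0.707, -0.022, 0.707, 0.022]
contact_force: [-0.7, 0.4, 0.8]
width: -0.0003
```

```bash
for i in 1 2; do python3 -m crank '[[0.1,0,0,0,0,0,0],[0.1,0,0,0,0,0,0]]' | egrep 'pos|force'; python3 -c "
from rig import manip;s=manip.get_state();print(s['effort'].round(2))"; done
```

```text
position: [0.526, 0.103, 0.1323]
contact_force: [0.3, -0.5, 1.5]
[ 0.000e+00 -3.931e+01 -2.125e+01 -1.000e-02  4.000e-02 -0.000e+00]
position: [0.526, 0.1029, 0.1312]
contact_force: [-0.1, -0.5, 1.6]
[ 0.000e+00 -3.924e+01 -2.115e+01 -1.000e-02  4.000e-02 -0.000e+00]
```

```bash
for i in 1 2; do python3 -m crank '[[0.1,0,0,0,0,0,0],[0.1,0,0,0,0,0,0]]' | egrep 'pos|force'; python3 -c "
from rig import manip;s=manip.get_state();print(s['effort'].round(2))"; done
```

```text
position: [0.526, 0.1029, 0.1302]
contact_force: [0.5, -0.6, 1.1]
[-0.000e+00 -3.918e+01 -2.105e+01 -1.000e-02  5.000e-02 -0.000e+00]
position: [0.5259, 0.1029, 0.1292]
contact_force: [0.0, 0.3, 0.7]
[-0.000e+00 -3.912e+01 -2.096e+01 -1.000e-02  5.000e-02 -0.000e+00]
```

Run:
```python
from h import *
d=cam("side"); crop(d,"s2",195,190,255,270,9)
d=cam("top"); crop(d,"t2",170,150,240,220,8)
```

```text
(no output)
```

View pics/s2.png

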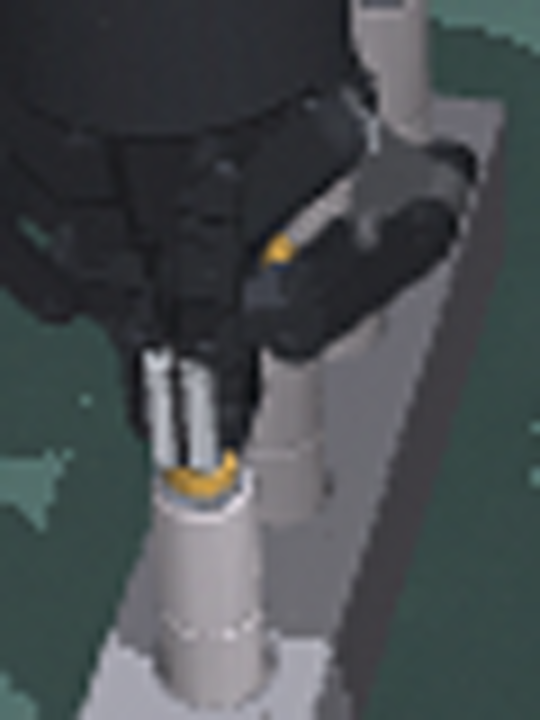

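```bash
for i in 1 2 3; do python3 -m crank '[[0.15,0,0,0,0,0,0],[0.15,0,0,0,0,0,0]]' | egrep 'pos|force';  done
```

```text
position: [0.5259, 0.1029, 0.1277]
contact_force: [0.6, -0.3, 1.5]
position: [0.526, 0.1029, 0.1262]
contact_force: [-0.4, -1.1, 1.8]
position: [0.526, 0.1029, 0.1247]
contact_force: [0.0, -0.1, 1.8]
```

```bash
for i in 1 2; do python3 -m crank '[[0.05,0,0,0,0,0,0],[0.05,0,0,0,0,0,0]]' | egrep 'pos|force';  done
```

```text
position: [0.526, 0.1029, 0.1243]
contact_force: [0.6, -1.1, 1.9]
position: [0.5262, 0.1029, 0.124]
contact_force: [1.4, -1.7, 4.0]
```

```bash
python3 -m crank '[[0.02,0,0,0,0,0,0],[0.02,0,0,0,0,0,0]]' | egrep 'pos|force'; python3 -m crank '[[-0.8,0,0,0,0,0,0],[-2.2,0,0,0,0,0,0],[-2.2,0,0,0,0,0,0]]'
python3 - <<'E'
from h import *
delta(.5290,.0463,.136,3.6)
E
```

```text
position: [0.5263, 0.103, 0.1239]
contact_force: [0.0, 0.8, 4.7]
clock: 6.2
position: [0.5268, 0.103, 0.1468]
ee_rot: [0.708, -0.022, 0.706, 0.022]
contact_force: [1.1, -0.6, 0.2]
width: 0.0001
t 6.2 pos [0.5268 0.103  0.1468] F [ 1.15 -0.57  0.15] w 0.0001 qpos [ 0.06  0.28  1.72 -0.    1.14  0.  ]
shift cm [ 1.08 -5.67 -0.13] rot deg [-0.03  0.13  0.  ]
```

```bash
python3 -m crank '[[0,-5.67,-0.2,0,0,0,0],[0.6,-5.67,-0.2,0,0,0,0],[1.15,-5.67,-0.2,0,0,0,0],[1.3,-5.67,-0.2,0,0,0,0],[1.3,-5.67,-0.2,0,0,0,0]]'| egrep 'pos|force';for i in 1 2 ; do python3 -m crank '[[0.1,0,0,0,0,0,0],[0.1,0,0,0,0,0,0]]' | egrep 'pos|force';  done
```

```text
position: [0.5278, 0.0469, 0.1329]
contact_force: [0.1, 0.4, 3.2]
position: [0.5277, 0.0465, 0.1319]
contact_force: [0.1, -0.3, 4.7]
position: [0.5279, 0.0464, 0.1311]
contact_force: [-0.9, -0.3, 6.5]
```

```bash
python3 -m crank '[[-1.5,0,0,0,0,0,0],[-1.5,0,0,0,0,0,0]]'|egrep 'pos|force'
python3 - <<'E'
from h import *
delta(.532,-.0095,.1335,3.6)
E
```

```text
position: [0.5282, 0.0463, 0.1466]
contact_force: [0.3, 0.4, -0.8]
t 7.58 pos [0.5282 0.0463 0.1466] F [ 0.3   0.43 -0.84] w 0.0004 qpos [-0.04  0.27  1.74  0.    1.13 -0.11]
shift cm [ 1.31 -5.59  0.03] rot deg [-0.03  0.12  0.01]
```

```bash
python3 -m crank '[[0,-5.6,0,0,0,0,0],[0.6,-5.6,0,0,0,0,0],[1.15,-5.6,0,0,0,0,0],[1.3,-5.6,0,0,0,0,0],[1.3,-5.6,0,0,0,0,0]]'| egrep 'pos|force';for i in 1 2 ; do python3 -m crank '[[0.1,0,0,0,0,0,0],[0.1,0,0,0,0,0,0]]' | egrep 'pos|force';  done
```

```text
position: [0.5312, -0.009, 0.1329]
contact_force: [0.2, 0.6, 3.8]
position: [0.5312, -0.0094, 0.132]
contact_force: [-0.4, -0.5, 5.0]
position: [0.5313, -0.0096, 0.1311]
contact_force: [0.1, 0.5, 6.3]
```

```bash
python3 -m crank '[[-1.5,0,0,0,0,0,0],[-1.5,0,0,0,0,0,0]]'|egrep 'pos|force'
python3 - <<'E'
from h import *
delta(.5355,-.0652,.1335,3.6)
E
```

```text
position: [0.5317, -0.0097, 0.1466]
contact_force: [1.1, -0.5, -0.2]
t 8.95 pos [ 0.5317 -0.0097  0.1466] F [ 1.08 -0.47 -0.25] w -0.0001 qpos [-0.15  0.27  1.73  0.    1.13 -0.21]
shift cm [ 1.31 -5.57  0.03] rot deg [-0.03  0.12  0.02]
```

```bash
python3 -m crank '[[0,-5.6,0,0,0,0,0],[0.6,-5.6,0,0,0,0,0],[1.15,-5.6,0,0,0,0,0],[1.3,-5.6,0,0,0,0,0],[1.3,-5.6,0,0,0,0,0]]'| egrep 'pos|force';for i in 1 2 ; do python3 -m crank '[[0.1,0,0,0,0,0,0],[0.1,0,0,0,0,0,0]]' | egrep 'pos|force';  done;  python3 -m crank '[[-4,0,0,0,0,0,0],[-5.5,0,0,0,0,0,8.5],[-5.5,0,0,0,0,0,8.5],[-5.5,0,0,0,0,0,8.5]]'|egrep 'pos|force|wid'
python3 - <<'E'
from h import *
delta(.5251,.1025,.186,3.6)
E
```

```text
position: [0.5347, -0.0649, 0.1329]
contact_force: [-0.1, -0.5, 3.7]
position: [0.5347, -0.0653, 0.132]
contact_force: [-0.2, -0.4, 4.5]
position: [0.5348, -0.0655, 0.1311]
contact_force: [-0.7, -0.2, 6.5]
position: [0.5335, -0.0653, 0.1843]
contact_force: [0.5, -0.6, -0.4]
width: 0.0543
t 10.57 pos [ 0.5335 -0.0653  0.1843] F [ 0.52 -0.6  -0.45] w 0.0543 qpos [-0.25  0.25  1.66 -0.    1.23 -0.31]
shift cm [-0.16 16.8   0.2 ] rot deg [-0.03 -0.14 -0.04]
```

```bash
python3 -m crank '[[0,5.6,0,0,0,0,6.5],[0,11.2,0,0,0,0,6.5],[0,16.8,0.1,0,0,0,6.5],[0,16.8,0.2,0,0,0,6.5],[0,16.8,0.2,0,0,0,6.5]]'|egrep 'pos|force|wid'
python3 - <<'E'
from h import *
delta(.5251,.1025,.080,3.6)
d=cam("side"); crop(d,"s3",170,120,290,300,3.3)
E
```

```text
position: [0.5255, 0.102, 0.1844]
contact_force: [1.1, 0.2, -0.3]
width: 0.0652
t 11.2 pos [0.5255 0.102  0.1844] F [ 1.09  0.22 -0.26] w 0.0652 qpos [ 0.06  0.25  1.66 -0.    1.23 -0.  ]
shift cm [ 1.044e+01  6.000e-02 -1.000e-02] rot deg [ 0.02 -0.12  0.05]
```

View pics/s3.png

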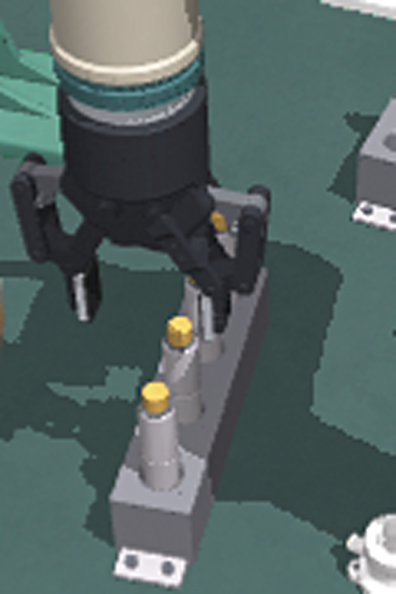

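```bash
python3 -m crank '[[3.5,0.05,0,0,0,0,6.5],[7,0.05,0,0,0,0,6.5],[9.5,0.05,0,0,0,0,6.5],[10.4,0.05,0,0,0,0,6.5],[10.4,0.05,0,0,0,0,6.5]]' 40|egrep 'pos|force|wid'
python3 - <<'E'
from h import *
delta(.5251,.1025,.080,3.6)
d=cam("side"); crop(d,"s4",170,150,290,300,4)
d=cam("top"); crop(d,"t4",160,140,260,230,6)
E
```

```text
position: [0.5261, 0.1018, 0.0813]
contact_force: [-0.3, 0.3, 1.5]
width: 0.0651
t 11.88 pos [0.5261 0.1018 0.0813] F [-0.34  0.26  1.48] w 0.0651 qpos [ 0.06  0.35  1.81 -0.    0.99  0.  ]
shift cm [ 0.13  0.08 -0.09] rot deg [-0.12 -0.05  0.02]
```

View pics/s4.png

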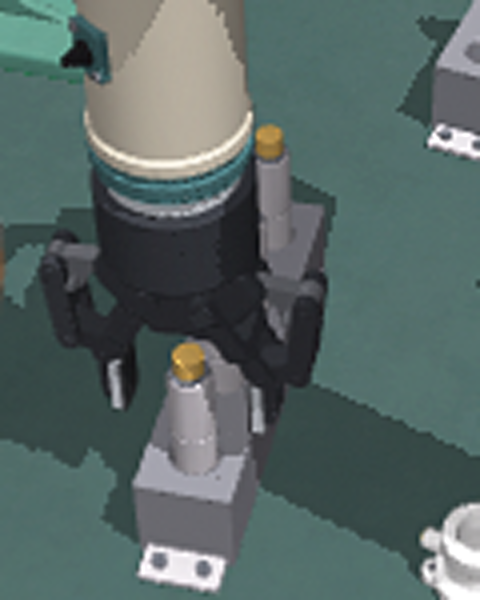

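```bash
python3 -m crank '[[0,0.05,-0.05,0,0,0,1],[0,0.05,-0.05,0,0,0,1],[0,0.05,-0.05,0,0,0,1],[0,0.05,-0.05,0,0,0,1],[0,0.05,-0.05,0,0,0,1]]' 40|egrep 'pos|force|wid'
python3 - <<'E'
from h import *
delta(.5251,.1025,.080,3.6)
E
```

```text
position: [0.5257, 0.1033, 0.0823]
contact_force: [-0.3, 0.1, 5.8]
width: 0.0232
t 12.6 pos [0.5257 0.1033 0.0823] F [-0.26  0.05  5.79] w 0.0232 qpos [ 0.06  0.34  1.81 -0.    0.99  0.  ]
shift cm [ 0.23 -0.08 -0.06] rot deg [-0.02  0.05  0.  ]
```

```bash
python3 -m crank '[[-1.5,0,0,0,0,0,1],[-4,0,0,0,0,0,1],[-7,0,0,0,0,0,1],[-7,0,0,0,0,0,1]]'|egrep 'pos|force|wid'
python3 - <<'E'
from h import *
delta(.4507,-.2672,.230,-7.4)
d=cam("side"); crop(d,"s5",150,100,290,300,3)
E
```

```text
position: [0.5273, 0.1034, 0.1541]
contact_force: [-0.3, -0.5, -1.7]
width: 0.0229
t 13.1 pos [0.5273 0.1034 0.1541] F [-0.29 -0.54 -1.72] w 0.0229 qpos [ 0.06  0.27  1.71 -0.    1.15  0.  ]
shift cm [ -7.65 -36.51  -9.91] rot deg [10.97  0.33 -0.03]
```

View pics/s5.png

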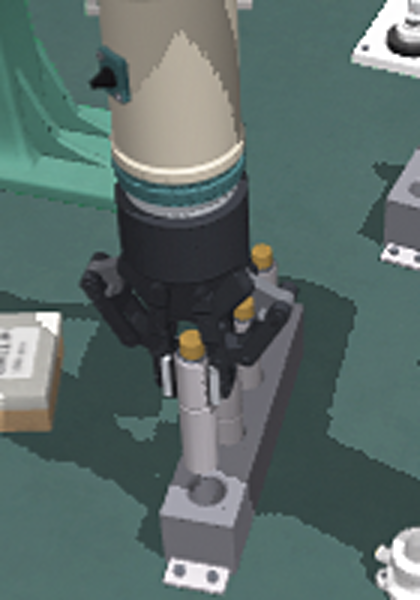

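```bash
python3 -m crank '[[-5,0,-1,0,0,0,1],[-7.7,-3,-3,0,0,0,1],[-7.7,-8,-5,3,0,0,1],[-7.7,-13,-7,7,0,0,1],[-7.7,-18,-9,11,0,0,1]]'|egrep 'pos|force|wid';python3 -c "
from h import *
delta(.4507,-.2672,.160,-7.4)"
```

```text
position: [0.4453, -0.0831, 0.2272]
contact_force: [0.8, -0.8, -1.3]
width: 0.0227
t 13.78 pos [ 0.4453 -0.0831  0.2272] F [ 0.79 -0.77 -1.33] w 0.0227 qpos [-0.34  0.09  1.75 -0.    1.3  -0.21]
shift cm [  6.71 -18.19   2.96] rot deg [-0.13 -0.14 -0.02]
```

```bash
python3 -m crank '[[0,-5,0.8,0,0,0,1],[0,-10,1.6,0,0,0,1],[1,-15,2.5,0,0,0,1],[4,-18.2,2.95,-0.1,0,0,1],[5.7,-18.2,2.95,-0.1,0,0,1]]'|egrep 'pos|force|wid';python3 -m crank '[[0,0,0,0,0,0,1]]'|egrep 'pos'
python3 - <<'E'
from h import *
delta(.4507,-.2672,.130,-7.4)
d=cam("side"); crop(d,"s6",240,80,340,200,5)
d=cam("top"); crop(d,"t6",310,170,400,250,7)
E
```

```text
position: [0.4512, -0.2681, 0.1684]
contact_force: [0.6, 1.4, -1.8]
width: 0.023
position: [0.4506, -0.2654, 0.1686]
t 14.53 pos [ 0.4506 -0.2654  0.1686] F [ 0.33  0.26 -1.82] w 0.0231 qpos [-0.67  0.25  1.71  0.    1.19 -0.54]
shift cm [ 3.86 -0.2   0.05] rot deg [ 0.01 -0.34 -0.21]
```

View pics/s6.png

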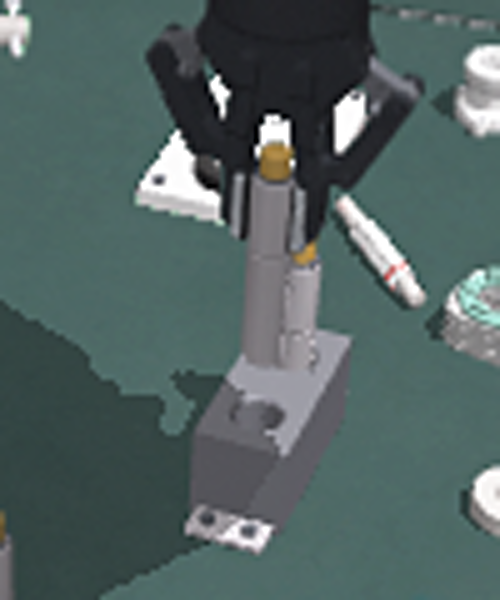

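View pics/t6.png

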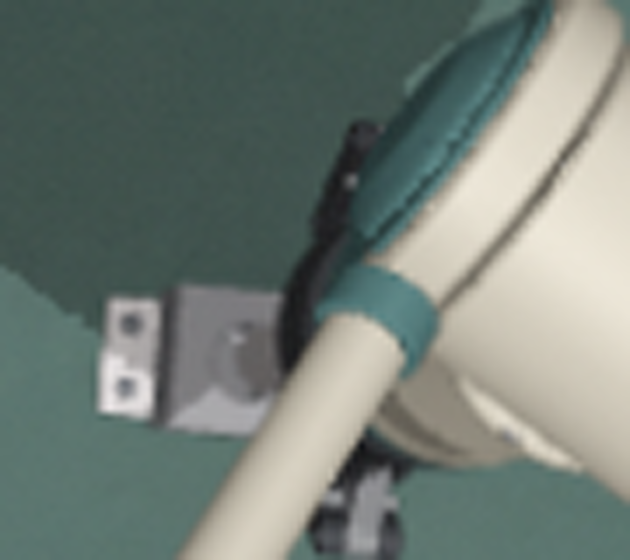

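Run:
```python
from h import *
s=cam("side")
st=manip.get_state();p=st["position"];print(p,st["clock"],R.from_quat(np.roll(st["ee_rot"],-1)).as_matrix().round(4)[:,0])
f=p[2]-.0723
print(atz(s,277/5+240-.5,151/5+80-.5,f+.124), atz(s,263/5+240-.5,358/5+80-.5,f))
for z in (f,f+.124): print((proj(s,[p[0],p[1],z])+.5-[240,80])*5)
crop(s,"s7",275,100,315,175,8)
```

```text
[ 0.452731   -0.2660419   0.17180955] 14.675 [ 2.e-04 -2.e-04 -1.e+00]
[ 0.45003165 -0.26097418  0.22350955] [ 0.44892972 -0.26063773  0.09950955]
[[258.05144093 350.66679236]]
[[273.696402   144.71059434]]
```

View pics/s7.png

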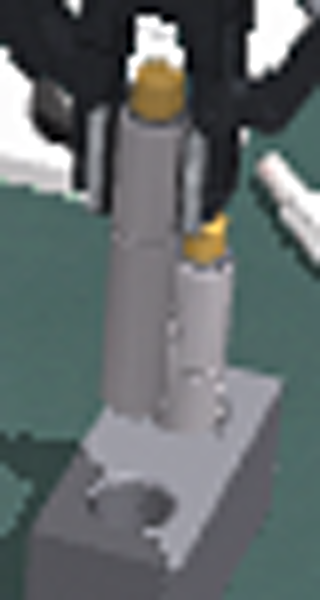

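```bash
python3 -m crank '[[0,0,0,0,0,0,1],[0,0,0,0,0,0,1]]'|egrep 'pos'
python3 - <<'E'
from h import *
p=manip.get_state()["position"]
s=cam("side")
print(p,manip.get_state()["position"])
f=p[2]-.0723
off=[275,100]
for z in (f,f+.11,f+.124): print((proj(s,[p[0],p[1],z])+.5-off)*8)
for dx,dy in((.012,0),(-.012,0),(0,.012)): print((proj(s,[p[0]+dx,p[1]+dy,f])+.5-off)*8)
print('hole',(proj(s,[.4507,-.2672,.056])+.5-off)*8)
crop(s,"s8",275,100,315,175,8)
E
```

```text
position: [0.4529, -0.2662, 0.1723]
[ 0.45289956 -0.26615791  0.17232207] [ 0.45284254 -0.26618369  0.17223638]
[[132.54723907 399.50613327]]
[[154.55061381 109.54557061]]
[[157.55736752  69.78571746]]
[[ 96.44969263 393.21546497]]
[[168.78912413 405.82502452]]
[[124.55680133 421.17390482]]
hole [[131.61315647 504.67601304]]
```

View pics/s8.png

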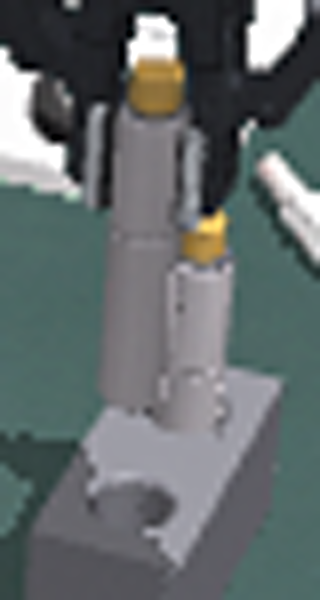

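```bash
python3 -c "
from h import *
delta(.4507,-.2672,.134,-7.4)"
```

```text
t 14.97 pos [ 0.4528 -0.2662  0.1722] F [-0.56 -0.21 -1.83] w 0.0235 qpos [-0.66  0.24  1.71 -0.    1.19 -0.54]
shift cm [ 3.82 -0.13 -0.2 ] rot deg [0.1  0.06 0.04]
```

```bash
python3 -m crank '[[1.5,-0.13,-0.2,0,0,0,1],[3,-0.13,-0.2,0,0,0,1],[3.8,-0.13,-0.2,0,0,0,1],[3.8,-0.13,-0.2,0,0,0,1],[3.8,-0.13,-0.2,0,0,0,1]]'|egrep 'pos|force|wid'
python3 - <<'E'
from h import *
delta(.4507,-.2672,.130,-7.4)
d=cam("side"); crop(d,"s9",275,110,315,175,9)
E
```

```text
position: [0.4507, -0.2676, 0.1337]
contact_force: [0.1, 0.0, -1.4]
width: 0.023
t 15.6 pos [ 0.4507 -0.2676  0.1337] F [ 0.09  0.03 -1.44] w 0.023 qpos [-0.67  0.28  1.77 -0.    1.1  -0.54]
shift cm [ 0.37  0.04 -0.  ] rot deg [0.06 0.02 0.02]
```

View pics/s9.png

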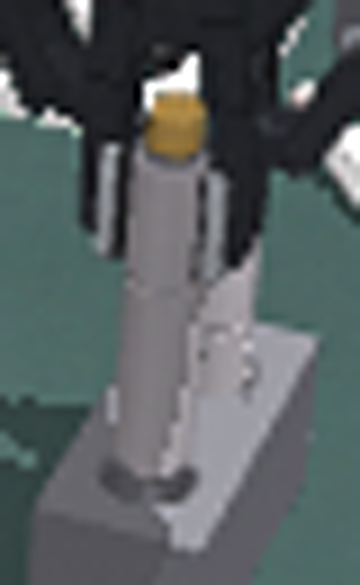

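```bash
python3 -m crank '[[0.5,0.02,0,0,0,0,1],[1,0.02,0,0,0,0,1],[1,0.02,0,0,0,0,1]]'|egrep 'pos|force|wid'; python3 -m crank '[[0.5,0,0,0,0,0,1],[1,0,0,0,0,0,1],[1,0,0,0,0,0,1]]'|egrep 'pos|force|wid'
```

```text
position: [0.4501, -0.2669, 0.1231]
contact_force: [1.5, -0.0, -1.9]
width: 0.0232
position: [0.4501, -0.267, 0.113]
contact_force: [-0.2, -0.7, -0.5]
width: 0.0228
```

```bash
python3 -m crank '[[0.5,0,0,0,0,0,1],[1,0,0,0,0,0,1],[1.5,0,0,0,0,0,1],[1.5,0,0,0,0,0,1]]'|egrep 'pos|force|wid'; python3 -m crank '[[0.5,0,0,0,0,0,1],[1,0,0,0,0,0,1],[1.3,0,0,0,0,0,1],[1.3,0,0,0,0,0,1]]'|egrep 'pos|force|wid'
```

```text
position: [0.4502, -0.267, 0.0981]
contact_force: [0.0, 0.1, -1.6]
width: 0.0225
position: [0.4502, -0.267, 0.0853]
contact_force: [-0.8, 0.4, -1.7]
width: 0.0227
```

```bash
for i in 1 2; do python3 -m crank '[[0.15,0,0,0,0,0,1],[0.15,0,0,0,0,0,1]]'|egrep 'pos|force|wid'; done
```

```text
position: [0.4504, -0.2672, 0.0841]
contact_force: [0.1, 0.4, -1.5]
width: 0.023
position: [0.4503, -0.2671, 0.0825]
contact_force: [0.7, -0.0, -1.8]
width: 0.0232
```

```bash
for i in 1 2; do python3 -m crank '[[0.1,0,0,0,0,0,1],[0.1,0,0,0,0,0,1]]'|egrep 'pos|force|wid'; done
```

```text
position: [0.4505, -0.2673, 0.0823]
contact_force: [-1.6, -0.0, 5.3]
width: 0.0227
position: [0.4506, -0.2674, 0.0823]
contact_force: [-2.6, 2.0, 11.1]
width: 0.0232
```

```bash
python3 -m crank '[[-0.15,0,0,0,0,0,1],[-0.15,0,0,0,0,0,3.5],[-0.15,0,0,0,0,0,6.5],[-0.15,0,0,0,0,0,6.5],[-0.15,0,0,0,0,0,6.5]]'|egrep 'pos|force|wid';python3 -m crank '[[-2,0,0,0,0,0,6.5],[-5,0,0,0,0,0,6.5],[-9,0,0,0,0,0,6.5],[-14,0,0,0,0,0,6.5],[-15,0,0,0,0,0,6.5]]'|egrep 'pos|force|wid'
python3 - <<'E'
from h import *
d=cam("side"); crop(d,"s10",180,80,340,300,2.7)
crop(d,"s11",260,100,330,200,6)
E
```

```text
position: [0.4504, -0.2672, 0.0819]
contact_force: [-0.6, 0.1, -0.3]
width: 0.0649
position: [0.452, -0.2684, 0.2357]
contact_force: [0.1, -0.2, -0.5]
width: 0.0649
```

View pics/s10.png

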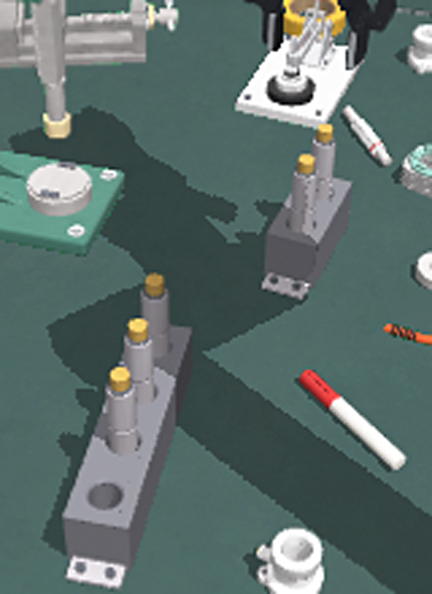

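View pics/s11.png

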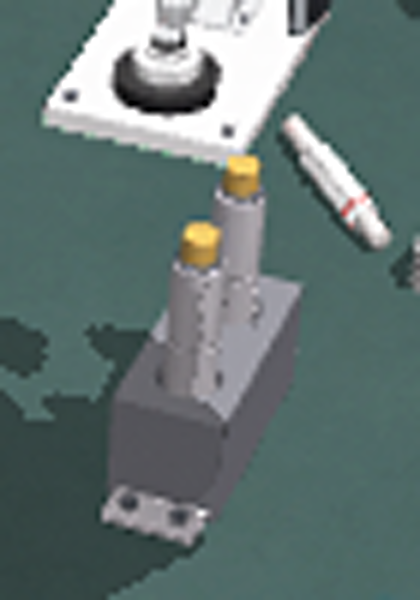

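Run:
```python
from h import *
s=cam("side")
print((proj(s,[[.4504,-.2672,.134],[.4436,-.3229,.134]])+.5-[260,100])*6)
P=cloud(s)
for u,v in((293,138),(300,129)): print(P[v,u].round(4))
print(manip.get_state()["clock"],manip.get_state()["contact_force"])
print(manip.sign_off())
```

```text
[[200.57796947 235.07330977]
 [242.56972575 166.06079267]]
[ 0.4505 -0.2682  0.1354]
[ 0.4416 -0.3137  0.1347]
19.75 [ 0.51906119 -0.09730522  0.02927432]
the job is handed in; nothing more can be done
None
```

The plunger with the tired spring was in hole 0, at the left end of the long stand. It now stands fully home in the left-hand hole of the short stand. The job was handed in at about 19.8 s, with the arm raised clear of everything.

**Presses, left to right:**

| Hole | Push (N) | Button travel (mm) |
|---|---|---|
| 0 | 4.7 | about 10, bottomed; most of that travel took only about 1.8 N |
| 1 | 6.5 | about 2.9 |
| 2 | 6.3 | about 2.9 |
| 3 | 6.5 | about 2.9 |

The pushes were meant to be equal. Force readings scatter by roughly ±1 N, so the last three may have gone slightly over the 5 to 6 N range.

**Last checks:**
- **Seating:** The plunger reached the hole floor at the same tool height (82.3 mm) as when I gripped it in the long stand. I pressed it down to about 11 N before letting go.
- **Height:** The depth picture puts the top of its button at about 135 mm, against 134 mm expected. The button's place in the picture agrees to within a pixel.
- **Others:** In the last picture the three sound plungers and the rejected one all stand upright in their holes.

No check failed or disagreed.

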